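Rock the film-pot sorter over to its empty lane

ROBOT

A 6-joint arm with a two-finger parallel gripper is mounted at the origin on the work surface. World frame = base frame: x ahead of the robot, y to its left, z up, the work surface at z = 0. Lengths are in m, angles in rad, forces in N, time in s.
With the tool pointing down it reaches from about 0.3 to 0.95 m from the base axis. Payload 3.1 kg.
Tool frame: the origin (TCP) lies midway between the tips of the shut fingers; the grasp point (between the pads) lies robot.hold_point_z behind it (robot.hold_point_z is the distance from the TCP to the grasp point, in m); z points along the fingers, y is the line along which they close (so a half turn about z gives the same grasp; the last joint's range is limited). The gripper opens to 85 mm and grips with 20 to 120 N. Pads are 22 mm wide; open, the fingers measure 114 mm over their backs; the gripper's body (76 mm by 85 mm) begins 54 mm behind the grasp point. The pads swing forward as they close: fully open they stand 13 mm farther back than shut.
Start: joints at [1.134, 0.308, 1.634, -0, 1.2, -0.07], TCP at [0.224, 0.583, 0.231] pointing down, gripper open.
Joint ranges: [-3.06, 3.06], [-0.79, 1.96], [0.05, 2.63], [-1.19, 4.34], [0.05, 2.64], [-2.94, 2.94]. Speed limits (rad/s): [2.79, 2.79, 3.14, 3.14, 3.14, 3.14].

INTERFACE

Orientations are given as a unit quaternion [w, x, y, z].
In Python, from plant import robot gives the robot as it stands. The module is installed in compiled form; this text tells all that it offers.
- The arm moves only by the tool move_arm, never from a script. Its argument "deltas" is a list of rows, each a list of 4 numbers: the shift along the world's x, y, z in mm, then the turn about the world's z in rad. A call has 1 to 20 rows; each row is the pose to reach, as a shift and turn from the pose commanded when the call began; what a row does not reach only later rows make up. A row lasts 1/10 s, in which the tool goes at most 50 mm and 8.59 degrees, less where a joint would pass 70% of its speed; a pose out of reach is approached as far as the arm can. A call with a gripper value outside its range is refused whole. "grip" is the opening, from 0 (shut) to 1 (fully open), set as the call begins (left out, the last holds). The fingers move at their own pace and stop on an object; "grip_force" is the grip in N (left out, the last holds). Time passes only in rows, so rows that repeat a pose let the fingers close. It gives the time, the measured TCP pose, the force, the opening and the grip force at its end, in the units of the state.
- robot.read_state(): the state, without advancing time (a new reading comes with each control period).
- robot.grab_frame(name): name is "side" or "top"; returns a dict with "image" (480x640x3 uint8, red, green, blue), "fx", "fy", "cx", "cy" (pixels), "extrinsics" (4x4, takes a point from camera to world coordinates). Camera axes: x right, y down, z forward; pixel columns grow to the right and rows downward; lengths in m; the calibration is good to about 2 mm. A picture is of the moment at which its call begins. There is no depth.
- robot.finish_job(): hands the job in; it is judged then, once.
The state is a dict: "t": time; "qpos": joint angles; "joint_velocities": joint speeds; "joint_torque": joint torques, N m; "tcp_pos": TCP position; "ee_rot": TCP orientation; "ft_force": force on the tool from outside, world axes, zero at the start; "ft_torque": the same for the moment, N m; "gripper_width": finger opening in m; "gripper_force": force on a finger pad.
Only numpy, scipy, OpenCV 4.12 (cv2) and the standard library are available. Lean on these libraries where they do the work, as an engineer would, in place of code of your own. Each camera call takes 0.05 s, during which the arm holds its last target. There are 200 camera calls.

TASK

The lane that the film-pot sorter is feeding is full, and three pots are waiting in its magazine. With your fingertips press down a raised end of the sorter's rocker until the gate has tipped fully over and all three waiting pots have rolled down the empty lane by themselves, then take your hand away. Do not touch or lift the pots, and leave the loupe, the hard drive and the jar where they are.

Things in the scene. Friction and masses are not known exactly. Their poses are not given: they have to be found in the camera images.
- sorter: bench-top sorter for 35 mm film pots, pale grey and steel, fixed to the table, 330 mm long (y) by 110 mm wide (x), turned to any heading. Origin on the table under the middle of the gate's pivot; y runs along its two lanes, x along the pivot shaft, which lies 75 mm above the table, z up. Under the magazine in its middle is the rocker gate, a steel plate 52 mm long on that shaft
- magazine (a point): middle of the mouth of the upright aluminium magazine over the gate, 220 mm above the table, its flared rim 20 mm higher; 60 mm wide along x, 52 mm along y, with open slots in its two broad sides through which the waiting pots show
- lane_full (a point): middle of the floor of the lane on the sorter's -y side, full of four pots at the start. Each lane is an open-topped trough, 60 mm wide over its walls, sloping down outwards at 9 degrees from 28 mm to 144 mm from the pivot; nothing of it is higher than 90 mm above the table
- lane_empty (a point): middle of the floor of the same kind of lane on the sorter's +y side, empty at the start
- gate (a joint): tilt (rad) of the rocker: gate plate and both press bars, one piece on the shaft. Positive: the +y ends are raised and pots run down the -y lane; negative: the -y ends are raised and pots run down the +y lane. Stops at +0.62 and -0.62, starts at +0.62. Small steel weights above the shaft keep it at either stop (1 N at a pad moves it) and make it fall on by itself once past level
- pad_a (a point): middle of the upper face of the red press pad at x -75, y +95 mm (gate level). Pads are 30 by 34 mm, at the ends of two bars (214 by 18 mm, along y) outside the lanes, one bar at each end of the shaft: four pads, a raised and a low one on each bar. Raised, this face is 140 mm above the table and 70 mm along y from the pivot; fully pressed, 30 mm and 84 mm
- pad_b (a point): middle of the upper face of the red press pad at x -75, y -95 mm (gate level). Pads are 30 by 34 mm, at the ends of two bars (214 by 18 mm, along y) outside the lanes, one bar at each end of the shaft: four pads, a raised and a low one on each bar. Raised, this face is 140 mm above the table and 70 mm along y from the pivot; fully pressed, 30 mm and 84 mm
- pad_c (a point): middle of the upper face of the red press pad at x +75, y +95 mm (gate level). Pads are 30 by 34 mm, at the ends of two bars (214 by 18 mm, along y) outside the lanes, one bar at each end of the shaft: four pads, a raised and a low one on each bar. Raised, this face is 140 mm above the table and 70 mm along y from the pivot; fully pressed, 30 mm and 84 mm
- pad_d (a point): middle of the upper face of the red press pad at x +75, y -95 mm (gate level). Pads are 30 by 34 mm, at the ends of two bars (214 by 18 mm, along y) outside the lanes, one bar at each end of the shaft: four pads, a raised and a low one on each bar. Raised, this face is 140 mm above the table and 70 mm along y from the pivot; fully pressed, 30 mm and 84 mm
- pot1: 35 mm film pot, black cylinder with grey lid, 32 mm in diameter, 50 mm long, lying with its axis along the sorter's x; origin at its middle. One of the four that fill the -y lane (outermost); about 28 g
- pot2: 35 mm film pot, black cylinder with grey lid, 32 mm in diameter, 50 mm long, lying with its axis along the sorter's x; origin at its middle. One of the four that fill the -y lane (second from outside); about 28 g
- pot3: 35 mm film pot, black cylinder with grey lid, 32 mm in diameter, 50 mm long, lying with its axis along the sorter's x; origin at its middle. One of the four that fill the -y lane (third from outside); about 28 g
- pot4: 35 mm film pot, black cylinder with grey lid, 32 mm in diameter, 50 mm long, lying with its axis along the sorter's x; origin at its middle. One of the four that fill the -y lane (next to the gate); about 28 g
- pot5: 35 mm film pot, the same kind, 32 mm in diameter, 50 mm long, origin at its middle: one of the three that wait above the gate in the magazine (lowest, resting on the gate plate); about 28 g
- pot6: 35 mm film pot, the same kind, 32 mm in diameter, 50 mm long, origin at its middle: one of the three that wait above the gate in the magazine (middle); about 28 g
- pot7: 35 mm film pot, the same kind, 32 mm in diameter, 50 mm long, origin at its middle: one of the three that wait above the gate in the magazine (uppermost); about 28 g
- loupe: black film loupe, upright, 42 mm in diameter, 48 mm tall, origin under its middle; stands loose beside the sorter
- drive: flat silver portable hard drive, 78 by 112 by 16 mm, origin under its middle; lies loose beside the sorter
- tin: small amber jar with a white lid, 56 mm in diameter, 60 mm tall, origin under its middle; stands loose beside the sorter
There are look-alikes about, which are no part of the job. Leave any green, red or turquoise look-alike of the pot4 alone.

How it is judged:
By the outcome, as a careful person would: the job done as asked, in the order asked, and still so for the second after the job is handed in, with the robot touching nothing.
It also fails if it takes over 35 s, if anything falls off the work surface, if the arm or the gripper's body presses on something with over 40 N, if the wrist force passes 120 N, or if a joint passes its speed limit or range.

## Working session

There is one attempt and no reset: what is moved stays moved. The work goes in short steps, Python scripts to look and compute and a tool call to move; the robot and the scene stay as the last step left them, time stands still between calls to the robot, and variables do not carry over. Pictures are saved under pics/ and viewed, at most 10 in all, crops included, and the job is handed in when it is done.

Besides the shell and the picture viewer there is one more tool, called by a JSON object that holds its "method" and its "body", one argument or row to a line. move_arm: Moves the arm, as the interface text tells. Its arguments: {"type":"object","properties":{"deltas":{"type":"array"},"grip":{"type":"number"},"grip_force":{"type":"number"}},"required":["deltas"]}

```bash
mkdir -p pics; cat > h.py <<'E'
import numpy as np,cv2,pickle
from plant import robot
def snap(n,tag):
    f=robot.grab_frame(n); cv2.imwrite(f'pics/{tag}.png',f['image'][:,:,::-1]); pickle.dump(f,open(f'{n}.pkl','wb')); return f
def ray(f,u,v,z):
    E=np.array(f['extrinsics']); d=E[:3,:3]@np.array([(u-f['cx'])/f['fx'],(v-f['cy'])/f['fy'],1]); o=E[:3,3]
    return o+d*(z-o[2])/d[2]
def proj(f,p):
    E=np.linalg.inv(np.array(f['extrinsics'])); c=E[:3,:3]@np.array(p)+E[:3,3]
    return np.array([f['fx']*c[0]/c[2]+f['cx'],f['fy']*c[1]/c[2]+f['cy']])
E
python3 - <<'E'
from h import *
for n in('top','side'):
    f=snap(n,n+'0'); print(n,np.array(f['extrinsics']).round(3).tolist(),f['fx'])
print(robot.read_state(), robot.hold_point_z)
E
```

```text
top [[0.002, -0.981, 0.192, 0.374], [-1.0, -0.004, -0.006, 0.017], [0.007, -0.192, -0.981, 1.24], [0.0, 0.0, 0.0, 1.0]] 618.2537314751949
side [[0.979, -0.134, 0.153, 0.428], [-0.203, -0.601, 0.773, -0.781], [-0.012, -0.788, -0.616, 0.758], [0.0, 0.0, 0.0, 1.0]] 619.2280442607153
{'t': 0.1, 'qpos': array([ 1.13431519e+00,  3.08902119e-01,  1.63501083e+00, -2.79013501e-06,
        1.19973023e+00, -6.97220859e-02]), 'joint_velocities': array([ 0.00076765, -0.00077173, -0.00228578, -0.00083013,  0.0012275 ,
       -0.00199651]), 'joint_torque': array([-7.55227757e-04, -4.16408372e+01, -2.77643448e+01, -1.54989439e-04,
        3.95266237e-03, -9.80700662e-06]), 'tcp_pos': array([0.22385113, 0.58275882, 0.23019485]), 'ee_rot': array([-2.55476028e-04,  1.82352875e-01,  9.83232616e-01, -9.92924805e-04]), 'ft_force': array([ 0.46248304, -0.34642398, -0.04993184]), 'ft_torque': array([-0.00344493,  0.03765283, -0.02776275]), 'gripper_force': 0.0, 'gripper_width': 0.08524488104647404} 0.0187
```

View pics/top0.png

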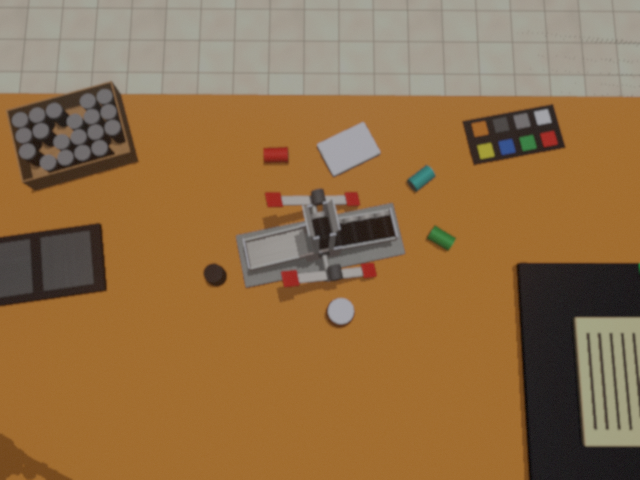

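View pics/side0.png

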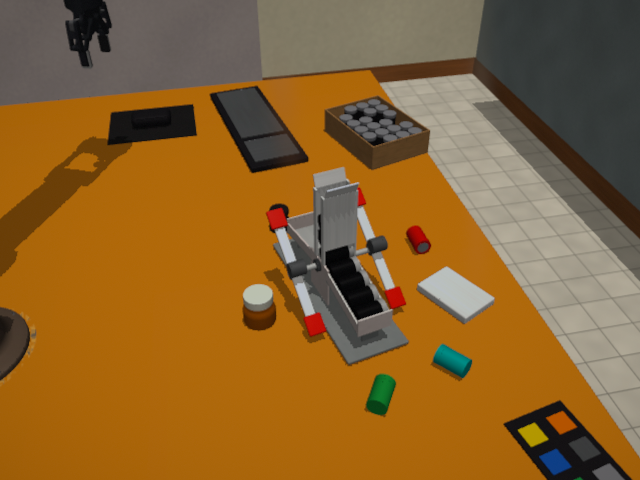

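The top view shows the full lane (black pots) on the right at (365,232) and the empty lane on the left at (277,248). That puts sorter +y at image left, with the raised pads at (274,200) = pad_c and (290,279) = pad_a. pad_a is on the robot's side and the space around it is open. The side view agrees: its far pads, at (277,219) and (360,198), are raised. I'll enlarge to measure.

```bash
python3 - <<'E'
import cv2,numpy as np
a=cv2.imread('pics/top0.png')[180:300,225:415]; b=cv2.imread('pics/side0.png')[160:340,235:415]
cv2.imwrite('pics/c1.png',cv2.resize(a,None,fx=4,fy=4,interpolation=2)); cv2.imwrite('pics/c2.png',cv2.resize(b,None,fx=3,fy=3,interpolation=2))
E
```

```text
(no output)
```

View pics/c1.png

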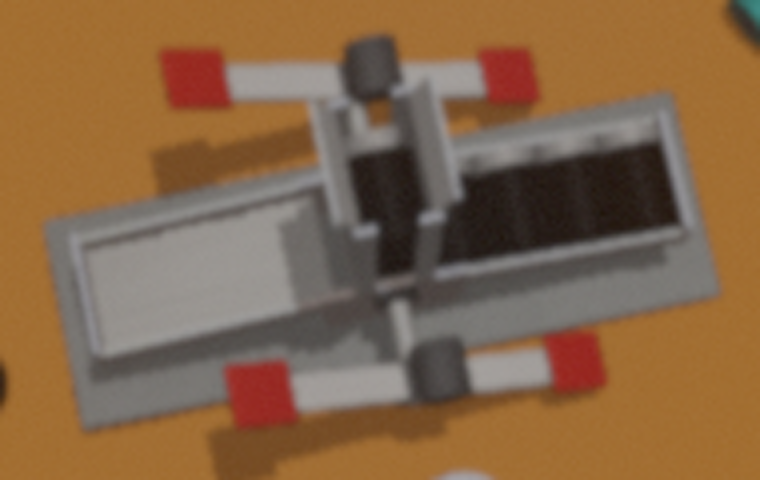

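View pics/c2.png

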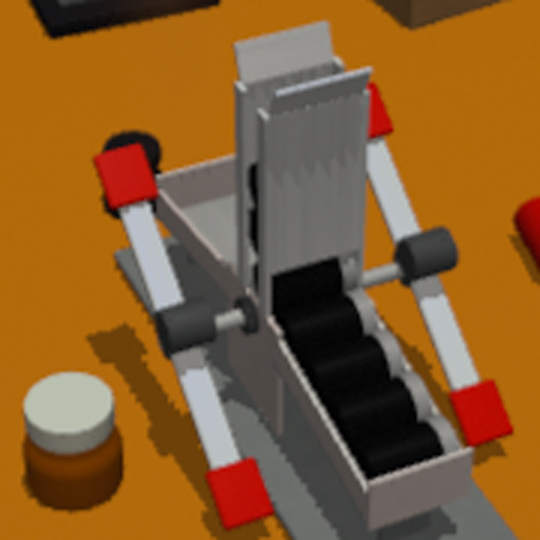

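In the top crop the base corners are at (45,222), (83,430), (718,295) and (672,92). Pad centres are pad_a (261,393), pad_c (196,78), pad_d (576,360) and pad_b's opposite on the far bar (509,75). In the side crop pad_a is at (126,175), with the loupe standing behind it.

```bash
cat > m.py <<'E'
from h import *
from scipy.optimize import least_squares as LS
T=pickle.load(open('top.pkl','rb'));S=pickle.load(open('side.pkl','rb'))
t=lambda u,v:(T,np.array([225+u/4,180+v/4])); s=lambda u,v:(S,np.array([235+u/3,160+v/3]))
O=[((-.075,.07,.14),t(261,393)),((.075,.07,.14),t(196,78)),((-.075,-.084,.03),t(576,360)),((.075,-.084,.03),t(509,75)),
((-.055,.165,.003),t(83,430)),((.055,.165,.003),t(45,222)),((.055,-.165,.003),t(672,92)),((-.055,-.165,.003),t(718,295)),
((-.075,.07,.14),s(126,175)),((-.075,-.084,.03),s(240,490)),((.075,-.084,.03),s(480,410))]
def W(p,q):
    c,s_=np.cos(p[2]),np.sin(p[2]); return np.array([p[0]+c*q[0]-s_*q[1],p[1]+s_*q[0]+c*q[1],q[2]])
r=LS(lambda p:np.concatenate([proj(f,W(p,q))-uv for q,(f,uv) in O]),[.42,.02,.15]).x
if __name__=='__main__':
    print(r); print(np.array([proj(f,W(r,q))-uv for q,(f,uv) in O]).round(1))
    for n,q in dict(a_up=(-.075,.07,.14),a_lvl=(-.075,.095,.0875),a_dn=(-.075,.084,.03)).items(): print(n,W(r,q).round(4))
    print('loupe',ray(T,215,274,.048),'jar',ray(T,341,311,.06))
    st=robot.read_state(); R=st['ee_rot']; print(st['tcp_pos'],np.degrees(2*np.arctan2(R[2],R[1])))
E
python3 m.py
```

```text
[0.61957799 0.01025484 0.21240748]
[[ 0.5  0.3]
 [ 0.5  0. ]
 [ 0.2  0.5]
 [ 0.4  0.1]
 [-0.5  0.8]
 [-1.   0.5]
 [-0.8  0.7]
 [ 0.1  1.1]
 [ 1.1 -0.6]
 [ 0.8  0. ]
 [ 1.5  0.1]]
a_up [0.5315 0.0629 0.14  ]
a_lvl [0.5262 0.0873 0.0875]
a_dn [0.5286 0.0766 0.03  ]
loupe [0.55315061 0.2141961  0.048     ] jar [ 0.48084728 -0.03033996  0.06      ]
[0.22385113 0.58275882 0.23019485] 158.98631245050376
```

The fit is good, with residuals of about 1 px. I'll move above pad_a, fingers shut and closing axis along the sorter's x.

{"method": "move_arm", "body": {
  "deltas": [
    [20, -35, 0, -0.07],
    [43, -73, 0, -0.14],
    [65, -110, 0, -0.21],
    [88, -149, 0, -0.28],
    [110, -186, 0, -0.35],
    [132, -224, 0, -0.42],
    [155, -262, 0, -0.5],
    [177, -300, 0, -0.57],
    [199, -337, 0, -0.64],
    [221, -374, 0, -0.71],
    [243, -412, 0, -0.78],
    [266, -450, 0, -0.85],
    [286, -485, -10, -0.92],
    [306, -518, -25, -0.99],
    [306, -518, -40, -0.99],
    [306, -518, -40, -0.99],
    [306, -518, -40, -0.99]
  ],
  "grip": 0
}}

```text
t: 1.8
tcp_pos: [0.5294, 0.0655, 0.1907]
ee_rot: [-0.001, 0.628, 0.779, -0.001]
ft_force: [0.2, -0.4, -0.5]
gripper_width: 0.0
gripper_force: 0.0
```

```bash
python3 - <<'E'
from m import *
c,s=np.cos(r[2]),np.sin(r[2]); p=robot.read_state()['tcp_pos']; d=p-[r[0],r[1],0]
print(p,'local',c*d[0]+s*d[1],-s*d[0]+c*d[1],robot.read_state()['ee_rot'],robot.read_state()['ft_force'])
a=snap('top','t1')['image'][150:330,200:440,::-1]; b=snap('side','s1')['image'][60:340,185:445,::-1]
im=np.zeros((600,800,3),np.uint8); a=cv2.resize(a,(400,300)); b=cv2.resize(b,(400,430)); im[:300,:400]=a; im[:430,400:]=b
cv2.imwrite('pics/v1.png',im)
for n,q in dict(up=(-.078,.072),lvl=(-.078,.09),dn=(-.078,.084)).items(): print(n,((W(r,(*q,0))-p)*1000).round())
E
```

```text
[0.52939276 0.06554213 0.19067402] local -0.07650309726175088 0.07305707375886569 [-8.40714437e-04  6.27548777e-01  7.78576593e-01 -5.61460437e-04] [ 0.19382958 -0.38835483 -0.49926488]
up [  -1.   -1. -191.]
lvl [  -5.   16. -191.]
dn [  -4.   10. -191.]
```

View pics/v1.png

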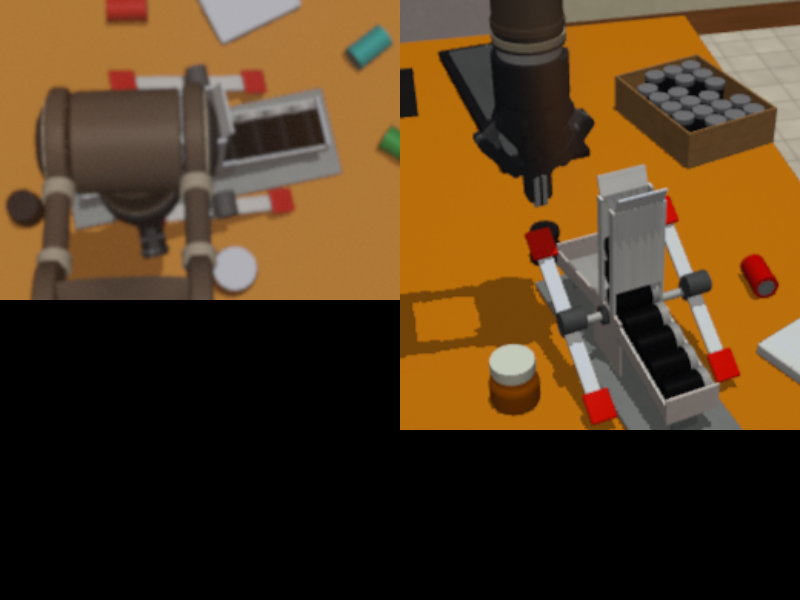

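The fingertips are over the raised pad_a, about 50 mm above it: tips at (540,205), pad at (541,243) in the side crop. Before going 150 mm lower I'll check that the wrist will clear the magazine.

```bash
python3 - <<'E'
from m import *
p=robot.read_state()['tcp_pos']; f=pickle.load(open('side.pkl','rb')); g=pickle.load(open('top.pkl','rb'))
for h in(0,.073,.1,.15,.2,.25,.3): print(h,proj(f,p+[0,0,h]).round(),proj(g,p+[0,0,h]).round())
print('mag rim top cam',proj(g,W(r,(0,0,.24))))
E
```

```text
0 [276. 191.] [288. 275.]
0.073 [273. 153.] [286. 268.]
0.1 [272. 137.] [285. 265.]
0.15 [270. 108.] [283. 260.]
0.2 [268.  76.] [281. 254.]
0.25 [266.  42.] [279. 247.]
0.3 [264.   5.] [277. 239.]
mag rim top cam [320.53350125 217.65176185]
```

View pics/s1.png

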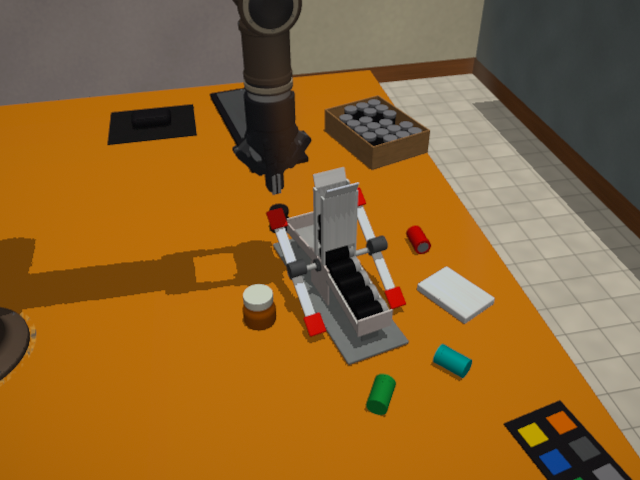

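The wrist cylinder is about 0.3 m above the tips, so at the bottom it stays above 0.28 m, over the 0.24 m rim. I'll press, following the pad's arc.

{"method": "move_arm", "body": {
  "deltas": [
    [0, 0, -20, 0],
    [-1, 0, -35, 0],
    [-1, 2, -43, 0],
    [-2, 5, -50, 0],
    [-2, 8, -58, 0],
    [-3, 10, -65, 0],
    [-3, 12, -73, 0]
  ]
}}

```text
t: 2.6
tcp_pos: [0.5275, 0.0779, 0.1183]
ee_rot: [0.0, 0.627, 0.779, 0.0]
ft_force: [-0.5, 1.3, 0.3]
gripper_width: 0.0002
gripper_force: 0.2
```

{"method": "move_arm", "body": {
  "deltas": [
    [0, 2, -10, 0],
    [-1, 3, -20, 0],
    [-1, 4, -30, 0],
    [-1, 4, -40, 0],
    [-1, 3, -50, 0],
    [-1, 2, -60, 0],
    [-1, 0, -68, 0],
    [-1, -2, -74, 0],
    [-1, -2, -78, 0],
    [-1, -2, -78, 0],
    [-1, -2, -78, 0],
    [-1, -2, -78, 0]
  ]
}}

```text
t: 3.8
tcp_pos: [0.5266, 0.0755, 0.0407]
ee_rot: [0.0, 0.628, 0.779, 0.0]
ft_force: [-0.2, -0.9, 0.1]
gripper_width: -0.0002
gripper_force: 0.0
```

```bash
python3 - <<'E'
from h import *
print(robot.read_state()['tcp_pos'],robot.read_state()['ft_force'])
a=snap('top','t2')['image'][150:330,200:440,::-1]; b=snap('side','s2')['image'][100:380,185:445,::-1]
cv2.imwrite('pics/v2.png',np.hstack([cv2.resize(a,(400,300)),cv2.resize(b,(279,300))]))
E
```

```text
[0.52664686 0.07548776 0.04074698] [-0.19642287 -0.89551262  0.06701977]
```

View pics/v2.png

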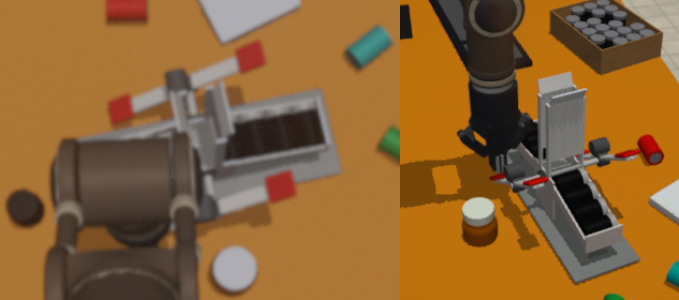

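The gate has tipped: the near pads are now raised, and in the side view the bars are seen edge-on. I'll retract straight up along the same path, move aside, and look.

{"method": "move_arm", "body": {
  "deltas": [
    [0, 2, 15, 0],
    [0, 4, 40, 0],
    [0, 6, 80, 0],
    [0, 8, 120, 0],
    [-5, 20, 160, 0],
    [-25, 60, 190, 0],
    [-50, 105, 200, 0],
    [-75, 150, 200, 0],
    [-95, 195, 200, 0],
    [-115, 240, 200, 0],
    [-130, 285, 200, 0],
    [-130, 285, 200, 0],
    [-130, 285, 200, 0]
  ]
}}

```text
t: 5.2
tcp_pos: [0.3954, 0.3616, 0.2413]
ee_rot: [0.0, 0.626, 0.78, 0.0]
ft_force: [0.4, -0.9, 0.3]
gripper_width: 0.0004
gripper_force: 0.0
```

```bash
python3 - <<'E'
from h import *
a=snap('top','t3')['image'][140:340,180:430,::-1]; b=snap('side','s3')['image'][120:400,195:445,::-1]
cv2.imwrite('pics/v3.png',np.hstack([cv2.resize(a,(440,352)),cv2.resize(b,(314,352))]))
E
```

```text
(no output)
```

View pics/v3.png

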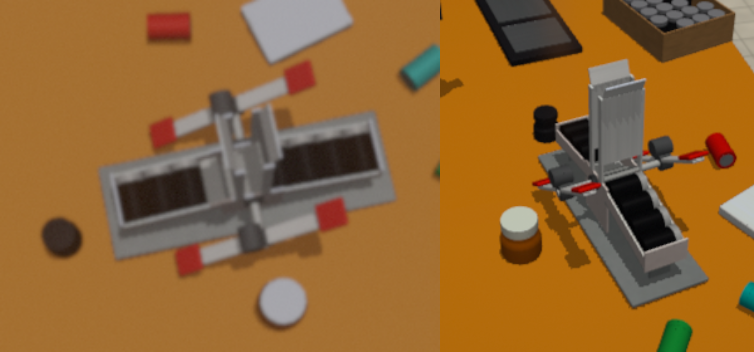

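The empty lane now holds a row of pots (117–205, 193) about three wide, and the magazine is empty. I'll check that the gate is at its stop, then hand in.

```bash
cp top.pkl top3.pkl; python3 - <<'E'
from m import *
for t in(-.62,-.5):
  c,s=np.cos(t),np.sin(t)
  for y in(.095,-.095): print(t,y,((proj(T,W(r,(-.075,y*c-.0125*s,.075+y*s+.0125*c)))-[180,140])*1.76).round())
print('pots',[((proj(T,W(r,(0,y,.06)))-[180,140])*1.76).round().tolist() for y in(.03,.048,.144)])
E
```

```text
-0.62 0.095 [186. 261.]
-0.62 -0.095 [329. 216.]
-0.5 0.095 [181. 260.]
-0.5 -0.095 [335. 216.]
pots [[220.0, 181.0], [204.0, 184.0], [118.0, 202.0]]
```

The pad separation of 143 px matches −0.62 rad exactly (−0.5 rad would give 154). The pots span 96 mm, which is three pots.

```bash
python3 -c "
from plant import robot
print(robot.finish_job())"
```

```text
the job is handed in; nothing more can be done
None
```

I pressed pad_a until the gate tipped fully over. All three waiting pots rolled into the empty lane, the loupe, drive and jar were not touched, the hand is clear, and the job is handed in at about 5 s of robot time.

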